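# Tuck the takeaway carton shut

### The arm

A 6-joint arm with a two-finger parallel gripper is mounted at the origin on the work surface. World frame = base frame: x ahead of the robot, y to its left, z up, the work surface at z = 0. Lengths are in m, angles in rad, forces in N, time in s.
With the tool pointing down it reaches from about 0.375 to 0.9 m from the base axis. Payload 3.1 kg.
Tool frame: the origin (TCP) lies between the finger pads; the fingertips stand 17 mm ahead of it and the grasp point (between the pads) lies 2 mm behind it; z points along the fingers, y is the line along which they close (so a half turn about z gives the same grasp; the last joint's range is limited). The gripper opens to 85 mm and grips with 20 to 120 N. Pads are 22 mm wide; open, the fingers measure 114 mm over their backs; the gripper's body (76 mm by 85 mm) begins 54 mm behind the grasp point. The pads swing forward as they close: fully open they stand 13 mm farther back than shut.
Start: joints at [-1.353, 0.527, 1.433, -0, 1.181, -0.178], TCP at [0.241, -0.577, 0.248] pointing down, gripper open.
Joint ranges: [-3.08, 3.08], [-0.75, 2.2], [0.22, 2.44], [-1.43, 4.57], [0, 2.65], [-2.85, 2.85]. Speed limits (rad/s): [2.79, 2.79, 3.14, 3.14, 3.14, 3.14].

### API

Orientations are given as a unit quaternion [x, y, z, w].
In Python, from station import sense, vision, order gives the robot as it stands.
- The arm moves only by the shell command python3 -m crank 'ROWS' [OPENING] [FORCE]. ROWS is JSON, a list of rows, each an object with "dp": the shift along the world's x, y, z in units of 30 mm (1.0 is 30 mm), a list of three; "angular": the turn, a rotation vector about the world's x, y, z in degrees, a list of three. In form: [{"dp": [dx, dy, dz], "angular": [ax, ay, az]}, ...]. A call has 1 to 20 rows; each row shifts and turns the commanded pose from where the row before left it; what a row does not reach is not made up. A row lasts 1/10 s, in which the tool goes at most 50 mm and 8.59 degrees, less where a joint would pass 70% of its speed; a pose out of reach is approached as far as the arm can. A call is refused whole if a number of a shift passes 1 or a number of a turn 8.59, either way. A call with a gripper value outside its range is refused whole. OPENING is the closure, from 0 (fully open) to 1 (shut), set as the call begins (- or left out, the last holds). The fingers move at their own pace and stop on an object; FORCE is the grip in N (left out, the last holds). Time passes only in rows, so rows that do not move let the fingers close. It gives the time, the measured TCP pose, the force, the opening and the grip force at its end, in the units of the state.
- sense(): the state, without advancing time (a new reading comes with each control period).
- vision.snapshot(name): name is "side" or "top"; returns a dict with "image" (420x560x3 uint8, blue, green, red), "range_z" (420x560 float32, m along the optical axis (not along the pixel's ray), 0 where there is no reading), "mtx" (3x3 intrinsics, pixels), "pose" (4x4, takes a point from camera to world coordinates). Camera axes: x right, y down, z forward; pixel columns grow to the right and rows downward; lengths in m; the calibration is good to about 2 mm. A picture is of the moment at which its call begins.
- order.sign_off(): hands the job in; it is judged then, once.
The state is a dict: "t": time; "q": joint angles; "qd": joint speeds; "tau": joint torques, N m; "tcp_pos": TCP position; "tool_rot": TCP orientation; "force": force on the tool from outside, world axes, zero at the start; "ft_torque": the same for the moment, N m; "finger_gap": opening from 0.0 (shut) to 1.0 (fully open); "gripper_force": force on a finger pad.
Only numpy, scipy, OpenCV 4.12 (cv2) and the standard library are available. Lean on these libraries where they do the work, as an engineer would, in place of code of your own. Each camera call takes 0.05 s, during which the arm holds its last target. There are 200 camera calls.

### The job

Close the takeaway carton of flatbreads: with your fingertips push its open front flap over onto the carton so that the flap's edge slides in beneath the raised edge of the rear flap, and press it down until the front flap lies flat. Only push, do not pick anything up; keep the carton standing where it is, leave the glass, the shaker and the rolling pin alone, and finish with the hand clear.

Things in the scene. Friction and masses are not known exactly. Their poses are not given: they have to be found in the camera images.
- carton: Brown card carton on the table, 180 (its x) by 220 (y) by 60 mm high, 0.85 kg with wrapped bread, loose; slides only when pushed with more than 3 N. Origin: centre of underside, z up. Front flap hinged on its -x side. Both side flaps are folded in, level, top at z 60 mm. The rear flap is folded in too: a stiff fixed 88 mm panel rising from the +x rim to a raised free edge, the lip.
- lip (a point): Middle of the lower side of the rear flap's raised free edge (the lip), at carton x +2 mm, y 0, z 68.5 mm; its axes are the carton's. The lip is 216 mm long, along the carton's y, with 8.5 mm of room beneath it over the side flaps.
- front_panel (a joint): Angle (rad) of the front flap's first panel about the front rim (hinge line at carton x -90, z 61.5 mm, along y). Panel: 60 mm from hinge to crease, 216 wide, 2 thick. 0 = folded over, flat on the carton (towards +x); 1.57 = upright; more = leaning outwards; stop 2.5. The stiff card fold stays where it is left; about 0.5 N at the crease moves it.
- tuck_panel (a joint): Bend (rad) at the crease between first panel and tuck panel (50 mm long, 208 wide, last 12 mm 186 wide, 2 thick). 0 = in line; positive = bent inwards; stays where left (0.3 N at its edge moves it). Folded over as found, the flap lands like a tent, its edge on the side flaps just short of the lip; pressing the first panel down flattens the tent and slides the edge in beneath the lip.
- crease (a point): Middle of the crease between first panel and tuck panel, at mid thickness; 60 mm from the hinge line.
- tuck_edge (a point): Middle of the tuck panel's free edge, at mid thickness; 50 mm from the crease. With the whole flap flat it lies about 18 mm past the lip, beneath the rear flap.
- glass: Bystander: empty drinking glass, 66 mm across and 88 mm high, beside the carton. Origin: centre of its underside.
- shaker: Bystander: salt shaker with steel cap, 46 mm across and 101 mm high, beside the carton. Origin: centre of its underside.
- rolling_pin: Bystander: thin wooden rolling pin, 340 mm long (its x), 30 mm thick, lying on a round wooden board (380 mm across, 22 mm thick) at the robot's right. Origin: middle of its lower side.

How it is judged:
By the outcome, as a careful person would: the job done as asked, in the order asked, and still so for the second after the job is handed in, with the robot touching nothing.
It also fails if it takes over 35 s, if anything falls off the work surface, if the arm or the gripper's body presses on something with over 40 N, if the wrist force passes 120 N, or if a joint passes its speed limit or range.

## Working session

There is one attempt and no reset: what is moved stays moved. The work goes in short steps, Python scripts to look and compute and a shell command to move; the robot and the scene stay as the last step left them, time stands still between calls to the robot, and variables do not carry over. Pictures are saved under pics/ and viewed, at most 10 in all, crops included, and the job is handed in when it is done.

```bash
mkdir -p pics; python3 - <<'E'
from station import sense,vision
import cv2,numpy as np
for n in("side","top"):
    s=vision.snapshot(n); cv2.imwrite(f"pics/{n}0.png",s["image"]); np.savez(f"{n}0.npz",**s); print(n,s["mtx"].round(1).tolist(),s["pose"].round(3).tolist())
s=sense(); print(s["t"],s["tcp_pos"],s["tool_rot"],s["finger_gap"])
E
```

```text
side [[385.7, 0.0, 277.2], [0.0, 385.7, 207.2], [0.0, 0.0, 1.0]] [[-0.926, -0.239, 0.293, 0.311], [-0.377, 0.626, -0.682, 0.579], [-0.021, -0.742, -0.67, 0.77], [0.0, 0.0, 0.0, 1.0]]
top [[456.7, 0.0, 280.8], [0.0, 456.7, 211.7], [0.0, 0.0, 1.0]] [[0.002, -0.992, 0.129, 0.486], [-1.0, -0.004, -0.016, -0.128], [0.016, -0.129, -0.992, 1.286], [0.0, 0.0, 0.0, 1.0]]
0.1 [ 0.24088294 -0.5760754   0.24743432] [ 9.80482701e-01  1.96602983e-01  1.06672013e-06 -9.69776764e-04] 0.9989414442581444
```

View pics/top0.png

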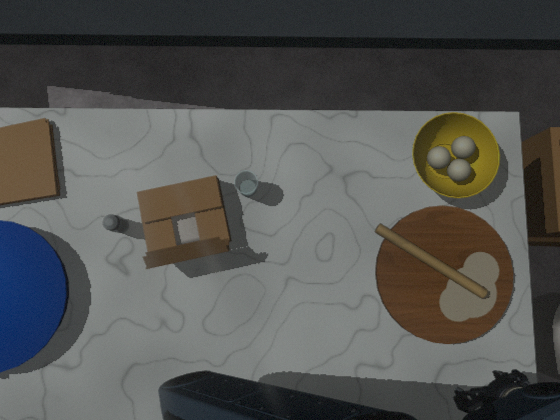

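View pics/side0.png

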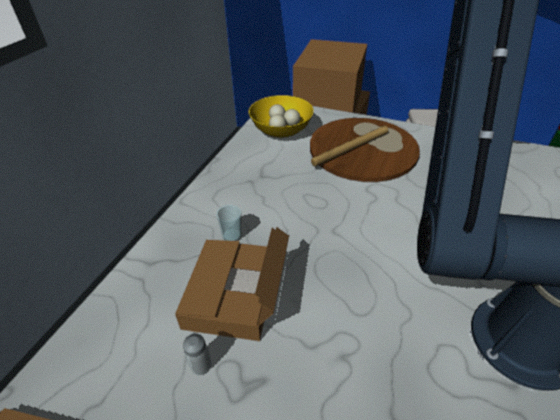

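The top view shows the carton at px (140–232, 178–267): rear flap at the top (+x), front flap standing up along the bottom edge. The glass is at (247,185) and the shaker at (113,222). In the side view the flap stands at (275,270), leaning slightly, with its tuck panel bent inwards. Next I'll measure from depth.

```bash
cat > h.py <<'E'
import numpy as np
def cloud(s):
    d=s["range_z"]; v,u=np.indices(d.shape); K=s["mtx"]
    c=np.stack([(u-K[0,2])*d/K[0,0],(v-K[1,2])*d/K[1,1],d,np.ones_like(d)],-1)
    p=c@s["pose"].T; p[d<=0]=np.nan; return p[...,:3]
E
python3 - <<'E'
import numpy as np,cv2
from h import cloud
T=cloud(np.load("top0.npz")); S=cloud(np.load("side0.npz"))
P=lambda u,v,A=T:A[v,u].round(4).tolist()
print("table",P(200,300),P(300,250))
for n,u,v in [("rimL",142,190),("rimR",216,179),("rear mid",180,190),("lip",182,210),("sideL",160,232),("sideR",215,222),("flap",190,252),("bread",187,230)]: print(n,P(u,v))
for n,A in(("top",T),("side",S)):
    m=(A[...,0]>.3)&(A[...,0]<.72)&(A[...,1]>-.05)&(A[...,1]<.3)&(A[...,2]>.03)
    q=A[m]; np.save(n+"pts.npy",q)
    print(n,len(q),q.min(0),q.max(0))
# rear flap rect from top camera
A=T; z=A[...,2]; reg=np.zeros(z.shape,bool); reg[170:275,132:236]=1
m=reg&(z>.052); q=A[m]
r=cv2.minAreaRect(q[:,:2].astype(np.float32)*1000); print("all rect",r)
r0=np.load("sidepts.npy")
# bystanders
for n,(a,b,c,d) in dict(glass=(235,262,168,200),shaker=(100,126,210,235)).items():
    w=A[c:d,a:b].reshape(-1,3); w=w[w[:,2]>.03]; print(n,w.min(0).round(3),w.max(0).round(3),np.median(w,0).round(3))
E
```

```text
table [0.4053, 0.0752, -0.0015] [0.544, -0.2022, -0.0024]
rimL [0.702, 0.229, 0.0619]
rimR [0.7333, 0.0297, 0.0619]
rear mid [0.7021, 0.1259, 0.0643]
lip [0.6465, 0.1174, 0.0721]
sideL [0.5881, 0.176, 0.0632]
sideR [0.6155, 0.0299, 0.0628]
flap [0.5324, 0.0828, 0.128]
bread [0.5955, 0.1081, 0.0427]
top 6536 [ 0.4922059  -0.04871129  0.03004153] [0.71997669 0.29993028 0.15173572]
side 8215 [ 0.48916559 -0.04995184  0.03000391] [0.71999057 0.2999618  0.14720392]
all rect ((623.5152587890625, 90.66088104248047), (213.59413146972656, 272.319091796875), 12.362913131713867)
glass [ 0.689 -0.083  0.032] [ 0.754 -0.023  0.093] [ 0.737 -0.051  0.075]
shaker [0.59  0.276 0.03 ] [0.633 0.321 0.107] [0.61  0.291 0.094]
```

```bash
python3 - <<'E'
import numpy as np,cv2
from h import cloud
T=cloud(np.load("top0.npz")); S=cloud(np.load("side0.npz"))
# rear flap: top cam, z .060-.080, polygon region
m=np.zeros(T.shape[:2],np.uint8); m[172:272,130:233]=1
z=T[...,2]; q=T[(m>0)&(z>.054)&(z<.078)&(T[...,0]>.6)&(T[...,1]>-.01)]
r=cv2.minAreaRect(q[:,:2].astype(np.float32)*1000); print(r)
# yaw: lines of left/right edges of upper surfaces + rear edge
edge=[]
for u in range(150,210,4):
    col=[v for v in range(170,200) if z[v,u]>.05]; edge.append(T[col[0],u][:2])
edge=np.array(edge); k=np.polyfit(edge[:,1],edge[:,0],1); yaw=-np.arctan(k[0]); print("rear edge yaw",np.degrees(yaw))
le=[];re=[]
for v in range(186,228,3):
    row=[u for u in range(130,236) if z[v,u]>.05]; le.append(T[v,row[0]][:2]); re.append(T[v,row[-1]][:2])
for e in(le,re): e=np.array(e); print("side yaw",np.degrees(np.arctan(np.polyfit(e[:,0],e[:,1],1)[0])))
for yaw in [np.radians(-8.5)]:
    pass
yaw=np.arctan(np.polyfit(*np.array(re).T,1)[0])
yaw=(yaw+np.arctan(np.polyfit(*np.array(le).T,1)[0]))/2
R=np.array([[np.cos(yaw),np.sin(yaw)],[-np.sin(yaw),np.cos(yaw)]])
E=(R@edge.T).T[:,0].mean(); L=(R@np.array(le).T).T[:,1]; Rr=(R@np.array(re).T).T[:,1]
print("yaw",np.degrees(yaw),"rear x'",E,"L,R",np.median(L),np.median(Rr))
cy=(np.median(L)+np.median(Rr))/2; c=R.T@np.array([E-.09,cy]); print("centre",c)
for n,A in(("top",T),("side",S)):
    B=A.reshape(-1,3); X=np.c_[(B[:,:2]-c)@R.T,B[:,2]]
    k=(abs(X[:,1])<.06)&(X[:,2]>.05)&(abs(X[:,0])<.16); X=X[k]
    print(n)
    for a in np.arange(-.13,.1,.008):
        w=X[(X[:,0]>=a)&(X[:,0]<a+.008)]
        if len(w): print(round(a+.004,3),len(w),np.percentile(w[:,2],[2,50,98]).round(3))
E
```

```text
((650.7645263671875, 122.64924621582031), (146.58609008789062, 221.28929138183594), 12.386613845825195)
rear edge yaw 12.1960137798918
side yaw -5.487115591655576
side yaw 3.866813634378101
yaw -0.8101509786387376 rear x' 0.7198159926771592 L,R 0.23932983571016603 0.019729842297051128
centre [0.6315845  0.12061171]
top
-0.126 74 [0.11  0.118 0.127]
-0.118 114 [0.112 0.123 0.133]
-0.11 155 [0.113 0.126 0.139]
-0.102 170 [0.118 0.132 0.147]
-0.094 137 [0.126 0.138 0.149]
-0.086 108 [0.06  0.14  0.148]
-0.078 98 [0.057 0.1   0.149]
-0.07 57 [0.056 0.06  0.146]
-0.062 60 [0.055 0.06  0.065]
-0.054 66 [0.051 0.061 0.066]
-0.046 61 [0.057 0.061 0.065]
-0.038 65 [0.05  0.06  0.065]
-0.03 63 [0.054 0.061 0.067]
-0.022 63 [0.053 0.06  0.065]
-0.014 65 [0.05  0.061 0.065]
-0.006 65 [0.052 0.061 0.074]
0.002 85 [0.054 0.068 0.074]
0.01 121 [0.058 0.069 0.075]
0.018 141 [0.058 0.069 0.074]
0.026 135 [0.064 0.069 0.073]
0.034 128 [0.064 0.068 0.072]
0.042 129 [0.062 0.068 0.072]
0.05 125 [0.062 0.067 0.073]
0.058 127 [0.061 0.066 0.072]
0.066 123 [0.061 0.065 0.07 ]
0.074 124 [0.06  0.064 0.068]

[... 259 characters left out ...]
.058 0.137 0.146]
-0.078 94 [0.058 0.061 0.146]
-0.07 66 [0.057 0.06  0.145]
-0.062 61 [0.057 0.06  0.062]
-0.054 71 [0.057 0.059 0.061]
-0.046 73 [0.057 0.059 0.062]
-0.038 75 [0.057 0.06  0.062]
-0.03 72 [0.057 0.06  0.062]
-0.022 71 [0.057 0.06  0.062]
-0.014 71 [0.057 0.059 0.066]
-0.006 85 [0.057 0.06  0.072]
0.002 109 [0.058 0.068 0.072]
0.01 146 [0.057 0.068 0.071]
0.018 148 [0.059 0.068 0.071]
0.026 141 [0.065 0.068 0.07 ]
0.034 141 [0.064 0.067 0.07 ]
0.042 135 [0.064 0.066 0.069]
0.05 136 [0.063 0.065 0.068]
0.058 137 [0.062 0.064 0.067]
0.066 131 [0.061 0.064 0.066]
0.074 132 [0.06  0.063 0.066]
0.082 111 [0.06  0.063 0.066]
0.09 76 [0.06  0.062 0.065]
0.098 35 [0.059 0.062 0.064]
```

```bash
python3 - <<'E'
import numpy as np,cv2
from h import cloud
T=cloud(np.load("top0.npz")); S=cloud(np.load("side0.npz"))
yaw=np.radians(12.3);R=np.array([[np.cos(yaw),np.sin(yaw)],[-np.sin(yaw),np.cos(yaw)]]); c=np.array([.6345,.119])
for n,A in(("top",T),("side",S)):
    B=A.reshape(-1,3); X=np.c_[(B[:,:2]-c)@R.T,B[:,2]]
    w=X[(X[:,2]>.056)&(X[:,2]<.078)&(X[:,0]>-.0)&(X[:,0]<.12)&(abs(X[:,1])<.122)]
    print(n,"rear part x,y pct",np.percentile(w[:,0],[99,99.8]).round(4),np.percentile(w[:,1],[.3,1,99,99.7]).round(4))
    l=X[(X[:,2]>.0685)&(X[:,2]<.078)&(abs(X[:,1])<.1)&(X[:,0]>-.02)]; print("lip x",np.percentile(l[:,0],[1,3,10]).round(4))
    k=(X[:,2]>.075)&(abs(X[:,0])<.16)&(abs(X[:,1])<.125); F=X[k]; print("flap y",np.percentile(F[:,1],[.3,99.7]).round(3))
    F=F[abs(F[:,1])<.09]
    for a in np.arange(.08,.155,.005):
        w=F[(F[:,2]>=a)&(F[:,2]<a+.005)]
        if len(w)>4: print(round(a+.0025,4),len(w),np.percentile(w[:,0],[5,50,95]).round(4))
E
```

```text
top rear part x,y pct [0.0886 0.0895] [-0.1099 -0.1083  0.106   0.1083]
lip x [0.0017 0.0022 0.0044]
flap y [-0.107  0.103]
0.1075 5 [-0.1229 -0.1227 -0.1218]
0.1125 63 [-0.1235 -0.1216 -0.118 ]
0.1175 173 [-0.1225 -0.1183 -0.1133]
0.1225 166 [-0.1184 -0.1128 -0.1078]
0.1275 176 [-0.1115 -0.1069 -0.1019]
0.1325 175 [-0.1068 -0.1013 -0.0956]
0.1375 165 [-0.1004 -0.096  -0.0913]
0.1425 176 [-0.0948 -0.0904 -0.0845]
0.1475 98 [-0.0905 -0.0867 -0.0847]
side rear part x,y pct [0.0868 0.0878] [-0.1056 -0.1035  0.1117  0.1125]
lip x [-0.0004  0.0001  0.0011]
flap y [-0.102  0.109]
0.1125 119 [-0.125  -0.1236 -0.1205]
0.1175 191 [-0.1224 -0.1191 -0.1157]
0.1225 207 [-0.1171 -0.1135 -0.1099]
0.1275 195 [-0.1111 -0.1078 -0.1042]
0.1325 204 [-0.1058 -0.1022 -0.0988]
0.1375 204 [-0.1001 -0.0966 -0.0931]
0.1425 230 [-0.0943 -0.0905 -0.0863]
0.1475 43 [-0.0894 -0.0874 -0.0862]
```

The two cameras agree on these values:

| Item | Estimate |
|---|---|
| Carton centre | (0.634, 0.119) |
| Carton yaw | 12.3° |
| Lip | carton x about +1, z about 70 mm, as specified |
| Crease | carton (−124, 111) mm, so front panel about 2.17 rad |
| Tuck panel bend | about 1.4 rad inwards |

Plan: shut the fingers and line the tool up with the carton's x axis. Then approach from the −x side, swing the flap over, and press at the crease.

```bash
python3 -m crank '[{"dp":[0.35,0.95,0],"angular":[0,0,-5.2]},{"dp":[0.35,0.95,0],"angular":[0,0,-5.2]},{"dp":[0.35,0.95,0],"angular":[0,0,0]},{"dp":[0.35,0.95,0],"angular":[0,0,0]},{"dp":[0.35,0.95,0],"angular":[0,0,0]},{"dp":[0.35,0.95,0],"angular":[0,0,0]},{"dp":[0.35,0.95,0],"angular":[0,0,0]},{"dp":[0.35,0.95,0],"angular":[0,0,0]},{"dp":[0.35,0.95,0],"angular":[0,0,0]},{"dp":[0.35,0.95,0],"angular":[0,0,0]},{"dp":[0.35,0.95,0],"angular":[0,0,0]},{"dp":[0.35,0.95,0],"angular":[0,0,0]},{"dp":[0.35,0.95,0],"angular":[0,0,0]},{"dp":[0.35,0.95,0],"angular":[0,0,0]},{"dp":[0.35,0.95,0],"angular":[0,0,0]},{"dp":[0.35,0.95,0],"angular":[0,0,0]},{"dp":[0.35,0.95,0],"angular":[0,0,0]},{"dp":[0.35,0.95,0],"angular":[0,0,0]},{"dp":[0.35,0.95,0],"angular":[0,0,0]},{"dp":[0.35,0.95,0],"angular":[0,0,0]}]' 1 20
```

```text
t: 2.1
tcp_pos: [0.451, -0.0053, 0.2481]
tool_rot: [0.994, 0.107, -0.0, -0.0]
force: [0.8, 0.9, -1.4]
finger_gap: -0.001
gripper_force: 0.0
```

```bash
python3 -m crank '[{"dp":[0.2,0.75,0],"angular":[0,0,0]},{"dp":[0.2,0.75,0],"angular":[0,0,0]},{"dp":[0.2,0.75,0],"angular":[0,0,0]},{"dp":[0.2,0.75,0],"angular":[0,0,0]},{"dp":[0,0,-0.75],"angular":[0,0,0]},{"dp":[0,0,-0.75],"angular":[0,0,0]},{"dp":[0,0,-0.75],"angular":[0,0,0]},{"dp":[0,0,-0.75],"angular":[0,0,0]},{"dp":[0,0,-0.75],"angular":[0,0,0]},{"dp":[0,0,-0.75],"angular":[0,0,0]},{"dp":[0,0,0],"angular":[0,0,0]}]'
python3 - <<'E'
from station import sense,vision
import cv2,numpy as np
s=vision.snapshot("side"); cv2.imwrite("pics/side1.png",cv2.resize(s["image"][190:370,150:390],None,fx=3,fy=3))
print(sense()["force"])
E
```

```text
t: 3.2
tcp_pos: [0.4729, 0.0834, 0.1109]
tool_rot: [0.994, 0.107, -0.003, -0.001]
force: [-0.9, 0.0, 0.8]
finger_gap: -0.001
gripper_force: 0.0
[ 0.66340276  0.24287184 -0.56387919]
```

View pics/side1.png

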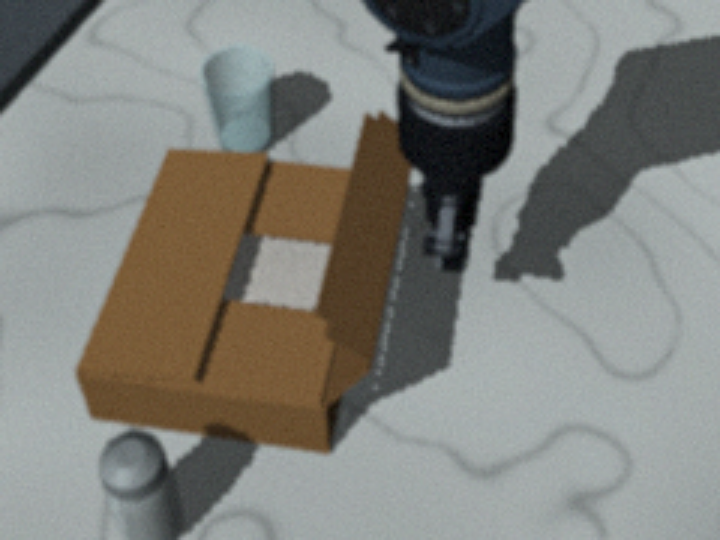

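The fingertips sit behind the crease at the middle of the flap (side crop (450,250)), clear of everything. TCP is at carton x −165, y 0. I'll push the flap up past vertical.

```bash
python3 -m crank '[{"dp":[0.326,0.071,0.045],"angular":[0,0,0]},{"dp":[0.326,0.071,0.045],"angular":[0,0,0]},{"dp":[0.326,0.071,0.045],"angular":[0,0,0]},{"dp":[0.26,0.057,0.133],"angular":[0,0,0]},{"dp":[0.26,0.057,0.133],"angular":[0,0,0]},{"dp":[0.26,0.057,0.1],"angular":[0,0,0]},{"dp":[0.26,0.057,0.1],"angular":[0,0,0]},{"dp":[0.31,0.067,-0.02],"angular":[0,0,0]},{"dp":[0.31,0.067,-0.02],"angular":[0,0,0]},{"dp":[0,0,0],"angular":[0,0,0]}]'
cat > m.py <<'E'
import sys,numpy as np,cv2
from h import cloud
from station import vision,sense
n=sys.argv[1]; yaw=np.radians(12.3);R=np.array([[np.cos(yaw),np.sin(yaw)],[-np.sin(yaw),np.cos(yaw)]]); c=np.array([.634,.119])
s=vision.snapshot("side"); cv2.imwrite(f"pics/{n}.png",cv2.resize(s["image"][190:370,150:390],None,fx=3,fy=3))
X=cloud(s).reshape(-1,3); X=np.c_[(X[:,:2]-c)@R.T,X[:,2]]
F=X[(X[:,1]>.03)&(X[:,1]<.09)&(X[:,2]>.05)&(X[:,2]<.17)&(abs(X[:,0])<.15)]
print(" ".join(f"{a*1e3:.0f}:{np.percentile(w,5)*1e3:.0f}-{np.percentile(w,95)*1e3:.0f}" for a in np.arange(-.13,.03,.008) if len(w:=F[abs(F[:,0]-a)<.004][:,2])>3))
t=sense(); p=np.array(t["tcp_pos"]); print("tcp carton",(R@(p[:2]-c)*1e3).round(1),"tip z",(p[2]-.017)*1e3,"F",np.round(t["force"],1),t["t"])
E
python3 m.py side2
```

```text
t: 4.25
tcp_pos: [0.5561, 0.1007, 0.1301]
tool_rot: [0.994, 0.107, 0.001, 0.0]
force: [-0.6, -0.5, -0.2]
finger_gap: -0.006
gripper_force: 0.0
-90:54-77 -82:77-94 -74:95-112 -66:62-118 -58:59-116 -50:58-114 -42:58-112 -34:58-110 -26:58-108 -18:59-106 -10:58-62 -2:58-70 6:62-72 14:67-71 22:66-70
tcp carton [-81.1  -1.1] tip z 112.91412809483649 F [-0.4  0.5  0.8] 4.3
```

View pics/side2.png

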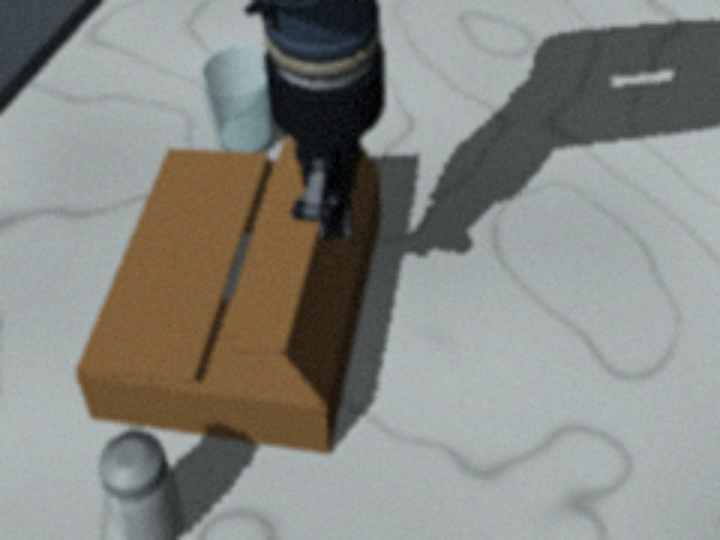

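The flap is at about 69°, with the crease at carton (−68, 118) and the tuck edge at (−18, 105). The carton hasn't moved. I'll keep following the arc down to where the tent lands.

```bash
python3 -m crank '[{"dp":[0.147,0.032,-0.133],"angular":[0,0,0]},{"dp":[0.147,0.032,-0.133],"angular":[0,0,0]},{"dp":[0.166,0.036,-0.15],"angular":[0,0,0]},{"dp":[0.166,0.036,-0.15],"angular":[0,0,0]},{"dp":[0.1,0.022,-0.12],"angular":[0,0,0]},{"dp":[0,0,0],"angular":[0,0,0]}]'
python3 m.py side3
```

```text
t: 4.9
tcp_pos: [0.5761, 0.1054, 0.1088]
tool_rot: [0.994, 0.107, -0.0, -0.0]
force: [0.1, 0.7, -0.0]
finger_gap: -0.003
gripper_force: 0.0
-90:52-67 -82:66-72 -74:72-162 -66:77-84 -58:84-89 -50:88-95 -42:92-97 -34:84-92 -26:76-84 -18:68-76 -10:59-68 -2:58-70 6:60-71 14:67-71 22:66-70
tcp carton [-59.7  -1. ] tip z 92.06052258555668 F [-0.3 -0.3  0.3] 4.95
```

View pics/side3.png

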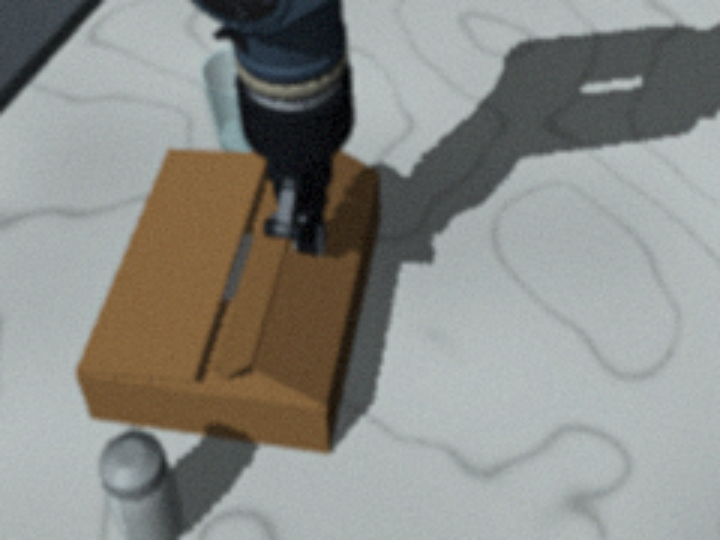

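The tent has landed as described: crease at (−43, 97) and edge at about −8 on the side flaps, just short of the lip. Now I'll press the first panel down.

```bash
python3 -m crank '[{"dp":[0.1,0.022,-0.2],"angular":[0,0,0]},{"dp":[0.1,0.022,-0.2],"angular":[0,0,0]},{"dp":[0.08,0.018,-0.167],"angular":[0,0,0]},{"dp":[0.08,0.018,-0.167],"angular":[0,0,0]},{"dp":[0,0,0],"angular":[0,0,0]}]'
python3 m.py side4
```

```text
t: 5.45
tcp_pos: [0.5865, 0.1077, 0.0865]
tool_rot: [0.994, 0.107, -0.001, -0.0]
force: [-0.3, 0.1, -0.0]
finger_gap: 0.0
gripper_force: 0.0
-90:53-64 -82:62-65 -74:62-66 -66:64-67 -58:65-163 -50:65-168 -42:67-163 -34:68-72 -26:66-70 -18:66-69 -10:64-67 -2:63-71 6:68-72 14:67-71 22:66-69
tcp carton [-48.6  -0.9] tip z 69.83149451282203 F [ 1.2 -0.6  0.1] 5.5
```

View pics/side4.png

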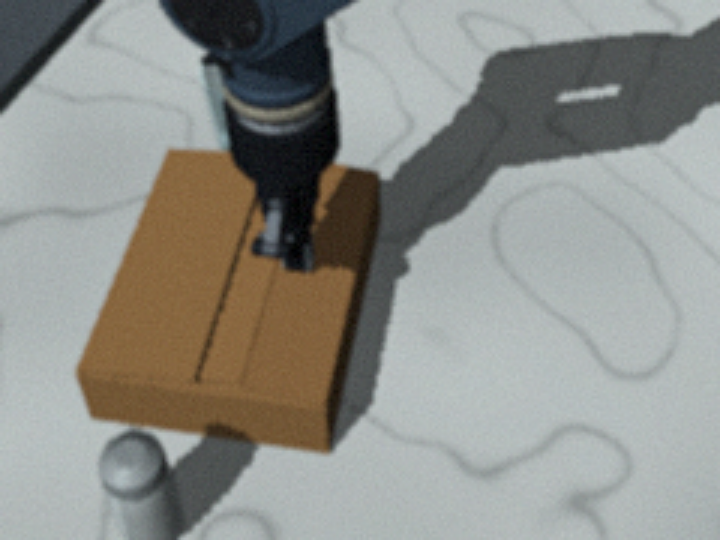

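The edge is in under the lip and the crease is about 8 mm above flat. I'll press the rest with small steps, checking the force.

```bash
python3 -m crank '[{"dp":[0.05,0.01,-0.08],"angular":[0,0,0]},{"dp":[0.05,0.01,-0.08],"angular":[0,0,0]},{"dp":[0.05,0.01,-0.06],"angular":[0,0,0]},{"dp":[0,0,-0.05],"angular":[0,0,0]},{"dp":[0,0,0],"angular":[0,0,0]}]'
python3 m.py side5
```

```text
t: 6.0
tcp_pos: [0.5916, 0.1087, 0.0796]
tool_rot: [0.994, 0.107, 0.0, 0.0]
force: [-0.9, 0.4, 1.3]
finger_gap: -0.001
gripper_force: 0.5
-90:52-63 -82:61-64 -74:60-64 -66:60-64 -58:60-155 -50:60-165 -42:61-168 -34:60-156 -26:60-64 -18:60-64 -10:60-64 -2:60-71 6:68-71 14:67-70 22:66-70
tcp carton [-43.6  -1. ] tip z 62.58025285215535 F [0.  0.1 0.6] 6.05
```

```bash
python3 -m crank '[{"dp":[0,0,-0.05],"angular":[0,0,0]},{"dp":[0,0,-0.05],"angular":[0,0,0]},{"dp":[0,0,0],"angular":[0,0,0]}]'; python3 m.py side5b
```

```text
t: 6.35
tcp_pos: [0.5916, 0.1087, 0.0791]
tool_rot: [0.994, 0.107, 0.001, 0.0]
force: [-4.5, 0.1, 16.5]
finger_gap: -0.0
gripper_force: 8.2
-90:52-64 -82:60-64 -74:60-64 -66:60-63 -58:60-155 -50:60-164 -42:60-167 -34:60-156 -26:59-63 -18:60-64 -10:60-63 -2:60-70 6:67-72 14:67-71 22:66-70
tcp carton [-43.6  -1.1] tip z 62.14599085633109 F [-4.2 -0.4 14.7] 6.4
```

The finger now meets firm contact at about 15 N, with the tip at 62 mm, so the flap is flat. I'll lift straight up, back off and check.

```bash
python3 -m crank '[{"dp":[0,0,0.1],"angular":[0,0,0]},{"dp":[0,0,0.4],"angular":[0,0,0]},{"dp":[0,0,0.8],"angular":[0,0,0]},{"dp":[0,0,1],"angular":[0,0,0]},{"dp":[0,0,1],"angular":[0,0,0]},{"dp":[0,-0.5,1],"angular":[0,0,0]},{"dp":[-0.2,-0.9,0.6],"angular":[0,0,0]},{"dp":[-0.2,-0.9,0],"angular":[0,0,0]},{"dp":[-0.2,-0.9,0],"angular":[0,0,0]},{"dp":[-0.2,-0.9,0],"angular":[0,0,0]},{"dp":[-0.2,-0.9,0],"angular":[0,0,0]},{"dp":[-0.2,-0.9,0],"angular":[0,0,0]},{"dp":[-0.2,-0.9,0],"angular":[0,0,0]},{"dp":[-0.2,-0.9,0],"angular":[0,0,0]},{"dp":[-0.1,-0.5,0],"angular":[0,0,0]},{"dp":[0,0,0],"angular":[0,0,0]},{"dp":[0,0,0],"angular":[0,0,0]}]'
python3 m.py side6; python3 - <<'E'
from station import vision
import cv2
from h import cloud
s=vision.snapshot("top"); T=cloud(s); cv2.imwrite("pics/top6.png",cv2.resize(s["image"][150:290,90:280],None,fx=4,fy=4))
z=T[...,2]; q=T[172:272,130:233].reshape(-1,3); q=q[(q[:,2]>.054)&(q[:,1]>-.01)&(q[:,1]<.26)]
print(cv2.minAreaRect(q[:,:2].astype("float32")*1000))
E
```

```text
t: 8.1
tcp_pos: [0.5402, -0.1368, 0.2234]
tool_rot: [0.994, 0.107, -0.0, -0.0]
force: [0.3, -1.0, 0.3]
finger_gap: -0.003
gripper_force: 0.0
-90:53-64 -82:60-64 -74:60-64 -66:60-64 -58:60-64 -50:60-64 -42:60-64 -34:59-64 -26:60-64 -18:60-64 -10:61-64 -2:61-71 6:67-71 14:67-71 22:66-69
tcp carton [-146.  -229.5] tip z 206.4080559484584 F [-0.3  0.6 -0.6] 8.15
((634.3165283203125, 118.86135864257812), (181.86500549316406, 221.0696258544922), 12.42988395690918)
```

View pics/side6.png

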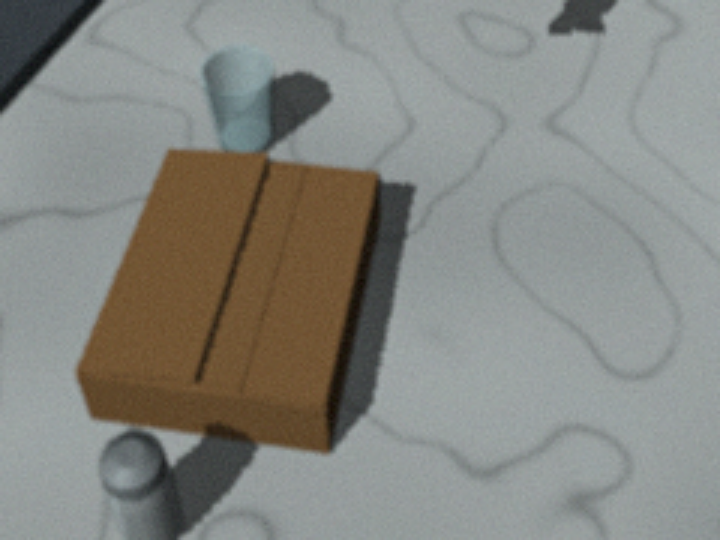

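View pics/top6.png

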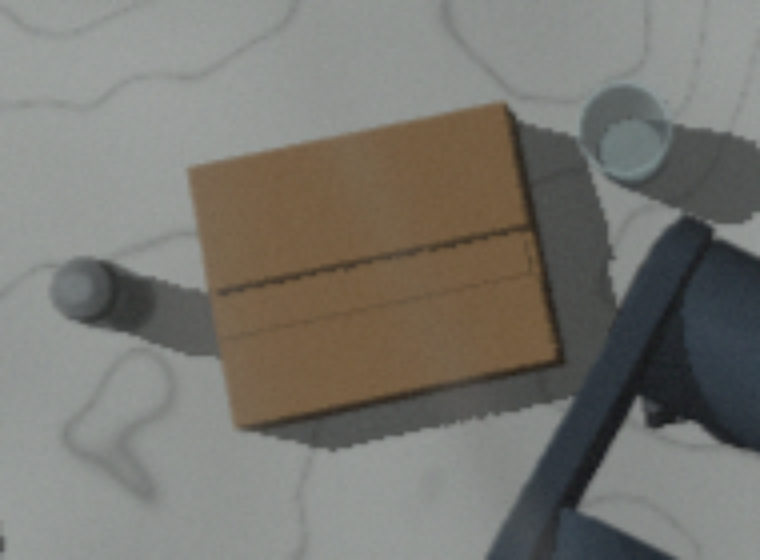

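Both views show the flap flat (62 mm throughout) with its edge under the lip. The carton is still at (0.634, 0.119) and 12.4°, the glass and shaker are untouched, and the hand is clear. Handing in.

```bash
python3 -c "
from station import order; print(order.sign_off())"
```

```text
the job is handed in; nothing more can be done
None
```

The carton is closed: the front flap lies flat with its edge tucked under the rear flap's lip, the carton has not moved, the glass, shaker and rolling pin were left alone, and the hand is clear (handed in at about 8 s).

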